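Hold a stove's control box against its gasket for screwing on

TASK

Press the white cover of the black control box down until it is fully home, then pick the box up and set it in the steel pocket on the side of the green stove base, its back to the foam gasket (knob outwards), square and down on the ledge. Push it against the gasket with a steady 10 newtons or so, enough to squeeze the foam by about 2 mm and never over 20 newtons, and finish still holding it there, pushing, so that a colleague can drive the screws from inside the base. Leave the dish of screws and the jar where they stand.

Things in the scene. Friction and masses are not known exactly. Their poses are not given: they have to be found in the camera images.
- box_center (a point): Centre of the black control box, half-way up (25 mm above its underside). The box is 52 mm deep (x), 54 mm wide (y), 50 mm high with its cover home, and starts standing loose on the bench. +x points out of its flat back, 26 mm from the centre, which goes on the gasket; an orange knob stands 9 mm out of its front (-x). z is up. The side faces (+y, -y) are free to grasp.
- cover (a joint): How far the cover has been pressed down, m: 0 = fully up (6 mm proud), 0.006 = fully home; it starts somewhere from 0 to 0.002. A friction fit: it needs about 7 N to move and stays where it is left.
- cover_top (a point): Centre of the top face of the white push-on cover (50 by 51 mm) of the control box; a yellow skirt shows below the cover while it is not home. 56 mm above the box's underside with the cover fully up, 50 mm when home.
- pocket (a point): Where the mounting flat of the stove base meets the top of the steel ledge, at mid-width of the pocket, 35 mm above the bench. +x points level into the flat (the way to push), y along it, z up. With the box home its centre is 25 mm above this point, and out from it (along -x) by 33 mm as the box first touches the gasket, 31 mm with the gasket squeezed 2 mm.
- gasket: Black foam frame, 48 mm wide, 42 mm high and 7 mm thick, on the mounting flat. Origin at the centre of its free face, which starts 7 mm out from the flat; x points into the flat. It springs back, giving way about 1 mm for each 5 N, by 5 mm at most.
- control_box: The same box, origin at the centre of its underside, axes as for its centre. Mass 0.18 to 0.37 kg. The cover is 1.5 mm narrower than the box on each side.
- stove_base: Green stove base: a drum open at the top, 210 mm across, rim 100 mm above the bench, clipped in a plywood nest and fixed. Origin on its axis at bench level; the mounting flat is on its -x side, 118 mm from the axis. On the flat is the pocket: a steel ledge standing 24 mm out, and two side lips 11 mm out and 40 mm high with 59 mm between them.
- screw_dish: Steel dish of brass screws, 72 mm across, 24 mm high, origin at the centre of its underside. A bystander.
- sealant_jar: Jar with a red cap, 64 mm across, 62 mm high, origin at the centre of its underside. A bystander.
There are look-alikes about, which are no part of the job. Leave any purple look-alike of the control_box alone.

How it is judged (in metres and radians):
On the way, in this order (a step that is already met when the one before it is completed fails the run):
1. the cover is pressed fully home (value of joint cover above 0.005 m), for 0.2 s.
2. the box is lifted off the bench (height (world z) of box_center above 0.045 m), for 0.2 s.
3. the box is in the pocket, square, pressed on the gasket with 5 to 16 N (contact force between control_box and gasket between 5 and 16 N and value of joint cover above 0.005 m and y of box_center in the frame of pocket between -0.0035 and 0.0035 m and z of box_center in the frame of pocket between 0.022 and 0.0295 m and x of pocket in the frame of box_center above 0.02 m and angle between the x axis of box_center and the x axis of pocket, either way round below 0.07 rad and angle between box_center's own z axis and vertical below 0.07 rad and contact force between the fingers and control_box above 2 N), for 0.3 s.
At the end, for the whole second after the job is handed in: The robot still holds the box in the pocket: gasket force 5 to 16 N, cover within 1 mm of home, box centred within 3.5 mm along the flat, on the ledge (from 3 mm low to 4.5 mm above it), back towards the gasket and square and upright within 0.07 rad, at rest, with the fingers pressing on the box (all of step 3 and linear speed of control_box below 0.01 m/s); the arm keeps its last pose, push and grip.
It fails at once if the gasket is pressed with more than 22 N (contact force between control_box and gasket above 22 N).
It fails at once if the control box is tipped over (angle between box_center's own z axis and vertical above 0.6 rad).
It fails at once if the dish or the jar is moved by more than 30 mm (distance of any of screw_dish, sealant_jar from where it was at the start of the episode above 0.03 m).
It also fails if it takes over 64 s, if anything falls off the work surface, if the arm or the gripper's body presses on something with over 40 N, if the wrist force passes 120 N, or if a joint passes its speed limit or range.

ROBOT

A 6-joint arm with a two-finger parallel gripper is mounted at the origin on the work surface. World frame = base frame: x ahead of the robot, y to its left, z up, the work surface at z = 0. Lengths are in mm, angles in degrees, forces in N, time in s.
With the tool pointing down it reaches from about 325 to 875 mm from the base axis. Payload 4.4 kg.
Tool frame: the origin (TCP) lies between the finger pads; the fingertips stand 14 mm ahead of it and the grasp point (between the pads) lies 5 mm behind it (ctrl.finger_overhang is the distance from the TCP to the fingertips, in mm); z points along the fingers, y is the line along which they close (so a half turn about z gives the same grasp; the last joint's range is limited). The gripper opens to 85 mm and grips with 20 to 120 N. Pads are 22 mm wide; open, the fingers measure 114 mm over their backs; the gripper's body (76 mm by 85 mm) begins 54 mm behind the grasp point. The pads swing forward as they close: fully open they stand 13 mm farther back than shut.
Start: joints at [-81.732, 11.837, 88.321, -0, 79.842, -8.623], TCP at [167.053, -550.201, 245.282] pointing down, gripper open.
Joint ranges: [-156.59, 156.59], [-49.26, 127.26], [12.9, 141.05], [-63.56, 243.56], [4.71, 150.69], [-161.64, 161.64]. Speed limits (degrees/s): [159.86, 159.86, 180, 180, 180, 180].

INTERFACE

Orientations are given as [roll, pitch, yaw] about the fixed x, y, z axes, in that order (R = Rz(yaw) Ry(pitch) Rx(roll)).
In Python, from cell import ctrl gives the robot as it stands.
- The arm moves only by the shell command python3 -m crank 'ROWS' [FORCE]. ROWS is text: rows parted by semicolons, each of 5 numbers parted by spaces: the opening, from -1 (shut) to 1 (fully open), then the shift along the tool's x, y, z each as a share of 200 mm, from -1 to 1, then the turn about the tool's z as a share of 90 degrees, from -1 to 1. In form: grip x y z yaw; .... A call has exactly 10 rows; each row is the pose to reach, as a shift and turn from the pose commanded when the call began, along the tool's axes at that moment; what a row does not reach only later rows make up. A row lasts 1/10 s, in which the tool goes at most 50 mm and 8.59 degrees, less where a joint would pass 70% of its speed; a pose out of reach is approached as far as the arm can. A call with a number of a shift or a turn outside -1 to 1 is refused whole. A call with a gripper value outside its range is refused whole. The fingers move at their own pace and stop on an object; FORCE is the grip in N (left out, the last holds). Time passes only in rows, so rows that repeat a pose let the fingers close, or fill a call up. It gives the time, the measured TCP pose, the force, the opening and the grip force at its end, in the units of the state.
- ctrl.get_obs(): the state, without advancing time (a new reading comes with each control period).
- ctrl.camera(name): name is "side" or "top"; returns the picture (480x640x3 uint8, red, green, blue); there is no depth.
- ctrl.get_calibration(name): a dict with "K" (3x3 intrinsics, pixels), "dist_coeffs" ([k1, k2, p1, p2, k3] as OpenCV has them; the pictures are not rectified), "R" (3x3) and "t" (3): a world point X has camera coordinates R X + t. Camera axes: x right, y down, z forward; pixel columns grow to the right and rows downward; lengths in mm; the calibration is good to about 2 mm. A picture is of the moment at which its call begins. get_calibration takes no time and is no camera call.
- ctrl.job_done(): hands the job in; it is judged then, once.
The state is a dict: "time": time; "qpos": joint angles; "joint_velocities": joint speeds; "effort": joint torques, N m; "ee_pos": TCP position; "ee_rot": TCP orientation; "contact_force": force on the tool from outside, world axes, zero at the start; "wrist_torque": the same for the moment, N m; "grip_width": finger opening in mm; "grip_force": force on a finger pad.
Only numpy, scipy, OpenCV 4.12 (cv2) and the standard library are available. Lean on these libraries where they do the work, as an engineer would, in place of code of your own. Each camera call takes 0.05 s, during which the arm holds its last target. There are 200 camera calls.

## Working session

There is one attempt and no reset: what is moved stays moved. The work goes in short steps, Python scripts to look and compute and a shell command to move; the robot and the scene stay as the last step left them, time stands still between calls to the robot, and variables do not carry over. Pictures are saved under pics/ and viewed, at most 10 in all, crops included, and the job is handed in when it is done.

```bash
ls; mkdir -p pics
python3 - <<'E'
from cell import ctrl
import cv2,numpy as np
for n in("side","top"):
    im=ctrl.camera(n); cv2.imwrite(f"pics/{n}0.png",im[:,:,::-1])
    c=ctrl.get_calibration(n); R=np.array(c["R"]);t=np.array(c["t"])
    print(n,np.round(c["K"],1).tolist(),c["dist_coeffs"],(-R.T@t.ravel()).round(1),R[2].round(2))
o=ctrl.get_obs();print({k:np.round(v,3).tolist() for k,v in o.items()},ctrl.finger_overhang)
E
```

```text
pics
side [[541.4, 0.0, 319.6], [0.0, 541.4, 247.0], [0.0, 0.0, 1.0]] [-0.16364116  0.          0.          0.          0.        ] [499.4 755.4 565.7] [ 0.11 -0.86 -0.5 ]
top [[577.1, 0.0, 322.8], [0.0, 577.1, 246.1], [0.0, 0.0, 1.0]] [-0.04786813  0.          0.          0.          0.        ] [ 466.3  -66.1 1133.4] [ 0.12  0.03 -0.99]
{'time': 0.1, 'qpos': [-81.731, 11.88, 88.401, 0.0, 79.842, -8.624], 'joint_velocities': [0.004, -0.011, -0.115, 0.014, 0.034, 0.086], 'effort': [-0.0, -38.409, -29.255, -0.0, 0.005, -0.0], 'ee_pos': [166.968, -549.508, 244.208], 'ee_rot': [-179.88, -0.018, 16.893], 'contact_force': [-0.084, 0.52, 0.405], 'wrist_torque': [0.032, -0.075, 0.048], 'grip_force': 0.0, 'grip_width': 85.465} 14.0
```

View pics/top0.png

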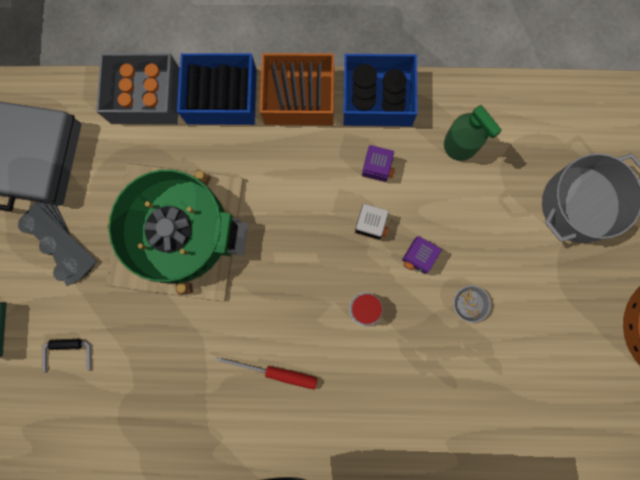

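View pics/side0.png

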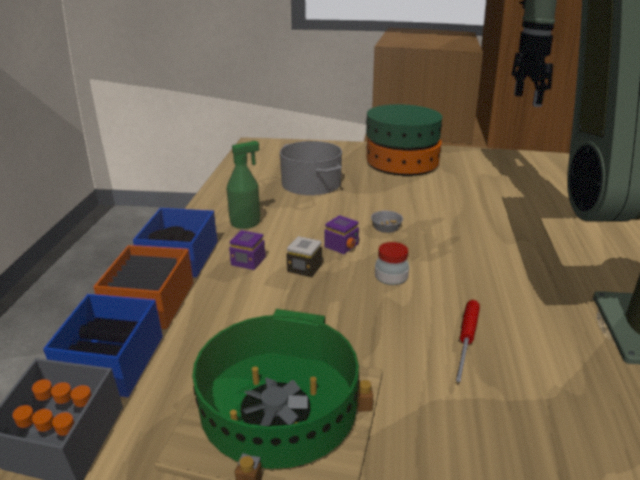

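The top view shows a white-topped black box at (373,221). The purple look-alikes are at (379,163) and (422,255), the jar at (367,309), the dish at (472,303), and the stove base at (167,227) with its pocket at about (237,237). In the side view the white-topped box is at (304,256), the purple ones are at (247,249) and (342,234), and the pocket is hidden behind the drum.

Candidates for the control box are therefore white (373,221), purple (379,163) and purple (422,255). I choose the white-covered one and will check it in a close crop.

Run:
```python
import cv2,numpy as np
t=cv2.imread("pics/top0.png");s=cv2.imread("pics/side0.png")
f=lambda a,x,y,w,h:cv2.resize(a[y:y+h,x:x+w],(400,300),interpolation=cv2.INTER_CUBIC)
cv2.imwrite("pics/crop0.png",np.vstack([np.hstack([f(t,340,196,64,48),f(s,272,232,64,48)]),np.hstack([f(t,192,202,80,60),f(s,264,300,80,60)])]))
```

```text
(no output)
```

View pics/crop0.png

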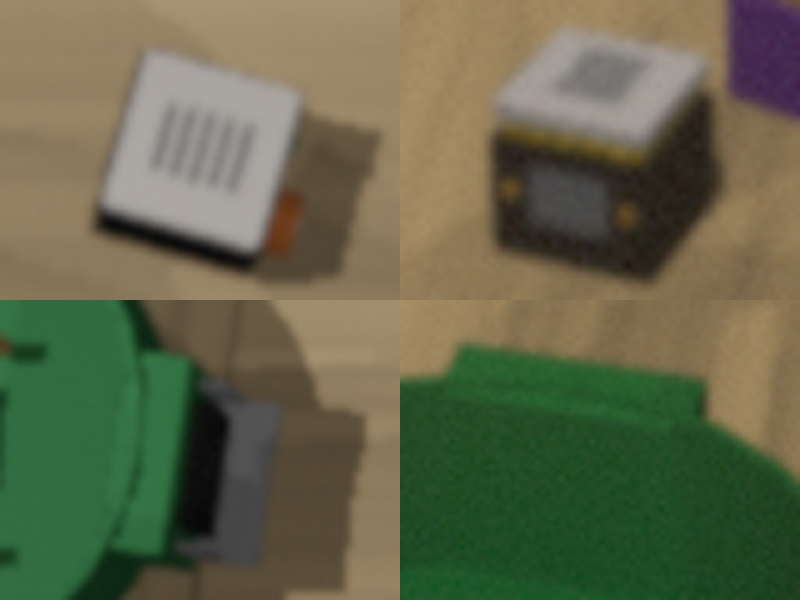

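The crop confirms the choice. The control box has a white cover, a black body and a yellow skirt still showing. Its orange knob faces image right at top px (385,231), so its back faces image left, towards the stove. The grey ledge's outer edge runs from about top px (248,223) to (244,255), with the black gasket and green block beside it. Next I measure.

```bash
cat > h.py <<'E'
import cv2,numpy as np
from cell import ctrl
C={n:{k:np.array(v,float) for k,v in ctrl.get_calibration(n).items() if k in("K","dist_coeffs","R","t")} for n in("side","top")}
def ray(n,uv):
    c=C[n];p=cv2.undistortPoints(np.array(uv,float).reshape(-1,1,2),c["K"],c["dist_coeffs"]).reshape(-1,2)
    return -c["R"].T@c["t"].ravel(), np.c_[p,np.ones(len(p))]@c["R"]
def plane(n,uv,z):
    o,d=ray(n,uv);return o+d*((z-o[2])/d[:,2])[:,None]
def proj(n,X):
    c=C[n];return cv2.projectPoints(np.array(X,float).reshape(-1,1,3),cv2.Rodrigues(c["R"])[0],c["t"],c["K"],c["dist_coeffs"])[0].reshape(-1,2)
def tri(ut,us):
    (a,d),(b,e)=ray("top",ut),ray("side",us);out=[]
    for p,q in zip(d,e):
        s=np.linalg.lstsq(np.c_[p,-q],b-a,rcond=None)[0];A,B=a+p*s[0],b+q*s[1]
        out.append(np.r_[(A+B)/2,np.linalg.norm(A-B)])
    return np.array(out)
def quad(mask,roi):
    x,y,w,h=roi;m=mask[y:y+h,x:x+w].astype(np.uint8)*255
    m=cv2.resize(m,None,fx=8,fy=8,interpolation=cv2.INTER_CUBIC);m=cv2.GaussianBlur(m,(0,0),4);m=(m>127).astype(np.uint8)
    c=max(cv2.findContours(m,0,2)[0],key=cv2.contourArea);c=cv2.convexHull(c)
    q=cv2.approxPolyN(c,4,ensure_convex=True).reshape(-1,2) if hasattr(cv2,"approxPolyN") else cv2.boxPoints(cv2.minAreaRect(c))
    return (q+.5)/8-.5+[x,y]
def hsv(im): return [a.astype(int) for a in cv2.split(cv2.cvtColor(im,cv2.COLOR_BGR2HSV))]
E
python3 - <<'E'
from h import *
np.set_printoptions(precision=1,suppress=True)
t=cv2.imread("pics/top0.png");s=cv2.imread("pics/side0.png")
H,S,V=hsv(t)
print("side V col",hsv(s)[2][236:262,300],hsv(s)[1][236:262,300])
qt=quad((V>110)&(S<60),(350,200,48,44));print("top white",qt.tolist())
for z in(50,54,56):
    P=plane("top",qt,z);print(z,P.mean(0),np.linalg.norm(P-np.roll(P,1,0),axis=1),[np.degrees(np.arctan2(*(P[(i+1)%4]-P[i])[1::-1])) for i in range(4)])
h,q,v=hsv(s)
for th in(140,160,170):print("side",th,quad((v>th)&(q<60),(280,228,48,40)).tolist())
# ledge, green rim
print("ledge",quad((S<60)&(V>55)&(V<125),(228,214,26,50)).tolist())
for n,im in(("top",t),("side",s)):
    h,q,v=hsv(im);m=((h>50)&(h<80)&(q>110)).astype(np.uint8)
    if n=="top": m[:,:100]=0;m[:,260:]=0
    else: m[:300]=0
    c=max(cv2.findContours(m,0,1)[0],key=cv2.contourArea);print(n,cv2.boundingRect(c),cv2.fitEllipse(cv2.convexHull(c)))
print(S[225:260:4,225:255]);print(V[225:260:4,225:255])
E
```

```text
side V col [161 161 162 161 156 142 130 124 122 125 132 143 158 165 159 148 134 120
 109  89  67  55  48  52  63  68] [ 67  41  24  19  20  16  12  12  13  10  15  14  16  20  16  17  34  68
 115 143 133  93  74  25  24   4]
top white [[389.3125, 209.6875], [381.4375, 236.3125], [353.8125, 228.4375], [362.5625, 202.0625]]
50 [ 646.2 -127.6   50. ] [52.8 53.3 54.3 53.5] [np.float64(164.10270241767307), np.float64(74.77947451451425), np.float64(-17.437829639265754), np.float64(-105.36153114042271)]
54 [ 645.5 -127.3   54. ] [52.6 53.1 54.1 53.3] [np.float64(164.10270241767302), np.float64(74.77947451451426), np.float64(-17.437829639265736), np.float64(-105.36153114042276)]
56 [ 645.2 -127.2   56. ] [52.5 53.  54.  53.2] [np.float64(164.10270241767304), np.float64(74.7794745145142), np.float64(-17.43782963926572), np.float64(-105.36153114042285)]
side 140 [[322.0625, 240.1875], [309.8125, 253.9375], [285.1875, 248.3125], [298.0625, 235.4375]]
side 160 [[319.1875, 241.0625], [310.0625, 252.3125], [287.5625, 247.4375], [297.6875, 235.3125]]Traceback (most recent call last):
  File "<stdin>", line 10, in <module>
  File "h.py", line 20, in quad
    c=max(cv2.findContours(m,0,2)[0],key=cv2.contourArea);c=cv2.convexHull(c)
ValueError: max() iterable argument is empty
```

Run:
```python
from h import *
np.set_printoptions(precision=1,suppress=True,linewidth=150)
t=cv2.imread("pics/top0.png");s=cv2.imread("pics/side0.png")
H,S,V=hsv(t)
qt=quad((V>110)&(S<60),(350,200,48,44));h,q,v=hsv(s);qs=quad((v>140)&(q<60),(280,228,48,40))
T=tri(qt,qs[[3,0,1,2]]);print(T,T.mean(0))
print("ledge",quad((S<60)&(V>55)&(V<125),(232,214,20,50)).tolist())
for n,im in(("top",t),("side",s)):
    h,q,v=hsv(im);m=((h>50)&(h<80)&(q>110)).astype(np.uint8)
    if n=="top": m[:,:100]=0;m[:,260:]=0
    else: m[:300]=0
    c=max(cv2.findContours(m,0,1)[0],key=cv2.contourArea);print(n,cv2.boundingRect(c),cv2.fitEllipse(cv2.convexHull(c)))
print("H");print(H[210:266:5,210:256]);print("S");print(S[210:266:5,210:256]);print("V");print(V[210:266:5,210:256])
```

```text
[[ 661.  -160.4   55.1    5.6]
 [ 610.9 -145.7   55.9    3.6]
 [ 626.2  -93.6   54.6    1.6]
 [ 676.3 -109.7   53.9    3.4]] [ 643.6 -127.4   54.9    3.6]
ledge [[248.3125, 222.6875], [243.5625, 256.1875], [231.5625, 253.4375], [231.5625, 215.1875]]
top (110, 170, 123, 113) ((169.96444702148438, 227.00389099121094), (111.054443359375, 123.99551391601562), 100.39041137695312)
side (193, 310, 165, 159) ((276.71063232421875, 388.6868591308594), (158.91566467285156, 169.78033447265625), 78.54129028320312)
H
[[ 68  68  68  68  68  68  67  67  68  68  67  68  66  51  28  20  19  19  18  18  19  18  19  19  19  18  19  18  18  19  18  19  18  18  18  18
   18  19  18  17  18  18  19  19  19  19]
 [ 67  67  68  68  68  68  68  67  68  68  68  68  68  68  68  68  68  68  68  68  64  46  29  21  19  19  19  19  19  18  18  18  19  19  19  18
   19  18  18  18  18  19  19  18  18  19]
 [ 68  68  68  68  68  68  68  68  67  68  67  67  68  68  68  68  68  68  67  68  68  68  66  65  75 150 150 165   8  18  17  18  19  19  18  18
   18  18  18  18  18  18  18  18  19  19]
 [ 68  67  68  68  68  6
[... 5519 characters left out ...]
1  80  53  43  48  52  51  52  56  58  59  60  66  70  71  71  71  71  71  72  73  78  83
   84  85  85  85  84  85  84  85  85  86]
 [ 82  59  42  40  40  40  40  39  40  42  48  54  56  57  55  54  52  49  47  47  49  56  73  82  84  84  83  83  81  80  81  81  80  81  85  88
   89  89  89  89  89  89  89  89  89  90]
 [ 40  40  40  40  40  40  44  53  69  78  81  82  85  87  87  86  86  86  86  82  74  75  81  86  88  88  87  88  88  88  88  88  88  88  88  87
   89  88  94 108 117 120 120 120 120 120]
 [ 40  40  46  57  75  87  91  89  85  81  82  84  86  87  86  86  86  86  82  76  76  86  92  94  94  94  93  94  93  93  93  94  93  92  91  91
  103 128 142 147 148 147 148 148 146 144]]
```

Run:
```python
from h import *
from scipy.optimize import least_squares
np.set_printoptions(precision=2,suppress=True,linewidth=150)
t=cv2.imread("pics/top0.png");s=cv2.imread("pics/side0.png");H,S,V=hsv(t)
def fit(P):
    c=P.mean(0);d=np.linalg.svd(P-c)[2][0];d=d*np.sign(d[0]);return c,d,np.degrees(np.arctan2(d[1],d[0]))+90
cross=lambda a,th,x0:x0+next(i+(th-a[i])/(a[i+1]-a[i]) for i in range(len(a)-1) if (a[i]<th)!=(a[i+1]<th))
rows=np.arange(226,252)
led=np.array([[cross(S[r,240:256],45,240),r] for r in rows]);L=plane("top",led,35)[:,:2];lc=fit(L);print("ledge edge",lc)
q=plane("top",[[248.3,222.7],[243.6,256.2]],35);print("ledge corners",q,q.mean(0),np.linalg.norm(q[0]-q[1]))
rows=np.arange(220,252)
gr=np.array([[cross(V[r,222:236],65,222),r] for r in rows])
for z in(90,95,100):
    c,d,a=fit(plane("top",gr,z)[:,:2]);n=np.array([np.cos(np.radians(lc[2])),np.sin(np.radians(lc[2]))])
    print("flat",z,c,a,"dist ledge->flat",(c-lc[0])@n)
# drum
m=((H>50)&(H<80)&(S>110)).astype(np.uint8);m[:,:100]=0;m[:,260:]=0
c=max(cv2.findContours(m,0,1)[0],key=cv2.contourArea).reshape(-1,2)
P=plane("top",c,100)[:,:2];
for r in (None,105):
    sel=c[:,0]<185
    f=least_squares(lambda p:np.hypot(*(P[sel]-p[:2]).T)-(r or p[2]),[600,270,105],loss="soft_l1").x;print("drum",f)
h,q,v=hsv(s);m=((h>50)&(h<85)&(q>110)).astype(np.uint8);m[:305]=0
c=max(cv2.findContours(m,0,1)[0],key=cv2.contourArea).reshape(-1,2);print("side extremes",c[c[:,0].argmin()],c[c[:,0].argmax()],c[c[:,1].argmin()])
n=np.array([np.cos(np.radians(lc[2])),np.sin(np.radians(lc[2]))])
print("axis->ledge edge",(f[:2]-lc[0])@n,"expected 142; lateral of ledge centre",[(plane("top",[[248.3,222.7],[243.6,256.2]],35).mean(0)[:2]-f[:2])@[-n[1],n[0]]])
```

```text
ledge edge (array([607.27, 114.53]), array([ 0.99, -0.12]), np.float64(83.3846688743648))
ledge corners [[638.14 109.86  35.  ]
 [572.91 116.72  35.  ]] [605.52 113.29  35.  ] 65.59086897278003
flat 90 [605.25 139.6 ] 83.02892954301201 dist ledge->flat 24.673974086254283
flat 95 [604.58 138.61] 83.028929543012 dist ledge->flat 23.61808230987944
flat 100 [603.92 137.63] 83.02892954301201 dist ledge->flat 22.56219053350454
drum [622.  253.6 102.4]
drum [621.91 250.56 105.  ]
side extremes [193 373] [357 381] [276 310]
axis->ledge edge 136.81171073465572 expected 142; lateral of ledge centre [np.float64(0.4675829321581071)]
```

Pocket +x yaw is about 83.3°. The ledge edge and the flat agree, giving 23.6–24.7 mm between them against the 24 mm stated. The ledge centre is within 0.5 mm of the drum axis laterally. The cover top triangulates to z≈55, as expected for a cover about 1 mm down. Box yaw is about 74°. I'll move over the box with the gripper shut.

```bash
python3 -m crank '-1 .2 -.09 0 -.1; -1 .4 -.18 0 -.19; -1 .6 -.27 0 -.28; -1 .8 -.36 0 -.37; -1 1 -.45 0 -.46; -1 1 -.45 0 -.55; -1 1 -.45 0 -.634; -1 1 -.45 0 -.634; -1 1 -.45 0 -.634; -1 1 -.45 0 -.634' 40
python3 - <<'E'
from h import *
np.set_printoptions(precision=1,suppress=True)
print("block corners",tri([[231,214],[224.5,254]],[[276,309],[325,316]]))
o=ctrl.get_obs();p=np.array(o["ee_pos"]);a=np.radians(o["ee_rot"][2]);d=np.array([645,-127.3])-p[:2]
print(p,o["ee_rot"],"tool dx,dy share",(d@[np.cos(a),np.sin(a)]/200).round(3),(d@[np.sin(a),-np.cos(a)]/200).round(3))
E
```

```text
time: 1.1
ee_pos: [332.0, -406.1, 245.0]
ee_rot: [-180.0, -0.0, 73.8]
contact_force: [0.1, 0.7, 0.8]
grip_width: 0.0
grip_force: 0.0
block corners [[643.7 132.8  93.8   2. ]
 [570.1 141.9  94.7   0.8]]
[ 332.  -406.1  245. ] [-180.    -0.    73.8] tool dx,dy share 1.775 1.114
```

```bash
python3 -m crank '-1 .15 .1 0 0; -1 .3 .19 0 0; -1 .45 .28 0 0; -1 .6 .37 0 0; -1 .75 .46 0 0; -1 .89 .557 0 0; -1 .92 .577 0 0; -1 .95 .597 0 0; -1 .98 .615 0 0; -1 1 .628 0 0'
python3 -m crank '-1 .15 .095 0 0; -1 .3 .19 .1 0; -1 .45 .285 .25 0; -1 .6 .38 .4 0; -1 .7 .44 .55 0; -1 .775 .486 .7 0; -1 .775 .486 .8 0; -1 .775 .486 .82 0; -1 .775 .486 .82 0; -1 .775 .486 .82 0'
```

```text
time: 2.1
ee_pos: [508.0, -249.0, 245.2]
ee_rot: [-180.0, 0.0, 73.9]
contact_force: [0.0, 1.0, 0.1]
grip_width: -0.3
grip_force: 0.0
time: 3.1
ee_pos: [645.4, -127.6, 83.0]
ee_rot: [179.8, 0.0, 73.9]
contact_force: [-0.2, -0.5, 0.8]
grip_width: 0.1
grip_force: 0.0
```

```bash
python3 -m crank '-1 0 0 .02 0; -1 0 0 .04 0; -1 0 0 .05 0; -1 0 0 .06 0; -1 0 0 .065 0; -1 0 0 .07 0; -1 0 0 .075 0; -1 0 0 .08 0; -1 0 0 .085 0; -1 0 0 .085 0'
```

```text
time: 4.1
ee_pos: [644.5, -126.5, 65.5]
ee_rot: [-180.0, 0.0, 74.0]
contact_force: [-2.3, 0.3, 6.2]
grip_width: -0.2
grip_force: 3.0
```

```bash
python3 -m crank '-1 0 0 .005 0; -1 0 0 .01 0; -1 0 0 .015 0; -1 0 0 .02 0; -1 0 0 .025 0; -1 0 0 .03 0; -1 0 0 .03 0; -1 0 0 .03 0; -1 0 0 .03 0; -1 0 0 .03 0'
```

```text
time: 5.1
ee_pos: [644.8, -126.5, 63.9]
ee_rot: [-180.0, 0.0, 74.0]
contact_force: [-11.3, 2.6, 24.6]
grip_width: -0.0
grip_force: 12.4
```

```bash
python3 -m crank '-1 0 0 -.05 0; -1 0 0 -.1 0; 1 0 0 -.15 0; 1 0 0 -.2 0; 1 0 0 -.2 0; 1 0 0 -.2 0; 1 0 0 -.2 0; 1 0 0 -.2 0; 1 0 0 -.2 0; 1 0 0 -.2 0'
python3 - <<'E'
from h import *
a=ctrl.camera("side")[:,:,::-1];b=ctrl.camera("top")[:,:,::-1]
cv2.imwrite("pics/side1.png",a);cv2.imwrite("pics/top1.png",b)
f=lambda a,x,y,w,h:cv2.resize(a[y:y+h,x:x+w],(400,300),interpolation=cv2.INTER_CUBIC)
cv2.imwrite("pics/crop1.png",np.hstack([f(b,320,184,100,75),f(a,256,210,96,72)]))
E
```

```text
time: 6.1
ee_pos: [644.3, -126.4, 97.9]
ee_rot: [-180.0, -0.0, 73.9]
contact_force: [-0.2, -0.8, -0.0]
grip_width: 85.3
grip_force: 0.0
```

View pics/crop1.png

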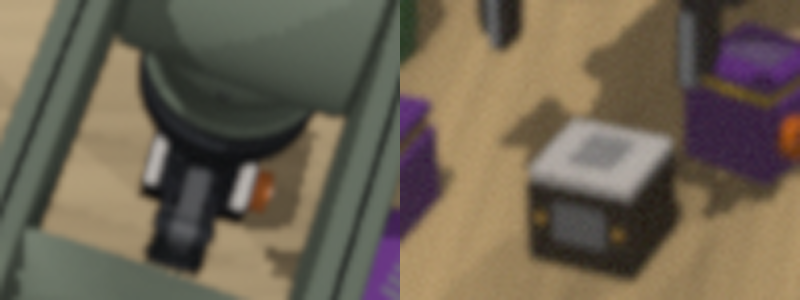

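Yellow is no longer visible in the side crop, so the cover is home. The box's cover is at side px about (304,249), and the fingers straddle above it. A quick check that the box hasn't shifted, before grasping.

Run:
```python
from h import *
np.set_printoptions(precision=1,suppress=True)
for f,z in(("side0",54.9),("side1",50)):
    h,q,v=hsv(cv2.imread(f"pics/{f}.png"));Q=quad((v>140)&(q<60),(280,230,48,42));P=plane("side",Q,z);print(f,P.mean(0),[np.degrees(np.arctan2(*(P[(i+1)%4]-P[i])[1::-1])) for i in range(4)])
```

```text
side0 [ 641.7 -127.    54.9] [np.float64(73.39465912784927), np.float64(-16.8152253630268), np.float64(-106.98575447739374), np.float64(165.01342703337468)]
side1 [ 642.  -126.2   50. ] [np.float64(75.46379375886153), np.float64(-16.274236788040117), np.float64(-107.13926120594093), np.float64(161.95212831836122)]
```

```bash
python3 -m crank '1 0 0 .08 0; 1 0 0 .16 0; 1 0 0 .24 0; 1 0 0 .3 0; 1 0 0 .34 0; 1 0 0 .37 0; 1 0 0 .38 0; 1 0 0 .38 0; 1 0 0 .38 0; 1 0 0 .38 0' 50
python3 -m crank '-.2 0 0 0 0; -.4 0 0 0 0; -.6 0 0 0 0; -1 0 0 0 0; -1 0 0 0 0; -1 0 0 0 0; -1 0 0 0 0; -1 0 0 0 0; -1 0 0 0 0; -1 0 0 0 0'
```

```text
time: 7.2
ee_pos: [645.2, -126.6, 23.2]
ee_rot: [179.9, 0.0, 74.0]
contact_force: [1.1, 0.5, 0.2]
grip_width: 85.3
grip_force: 0.0
time: 8.2
ee_pos: [644.9, -126.5, 22.9]
ee_rot: [180.0, 0.0, 74.0]
contact_force: [0.2, 0.4, 5.1]
grip_width: 53.5
grip_force: 54.9
```

```bash
python3 -m crank '-1 0 0 -.05 0; -1 0 0 -.1 0; -1 0 0 -.2 0; -1 0 0 -.3 0; -1 .07 -.04 -.32 0; -1 .15 -.08 -.32 0; -1 .22 -.12 -.32 0; -1 .3 -.17 -.32 0; -1 .36 -.2 -.32 0; -1 .4 -.23 -.32 0'
python3 -m crank '-1 .06 -.03 0 0; -1 .12 -.07 0 -.02; -1 .18 -.1 0 -.04; -1 .24 -.14 0 -.06; -1 .3 -.17 0 -.08; -1 .36 -.2 0 -.1; -1 .41 -.23 0 -.103; -1 .44 -.25 0 -.103; -1 .462 -.255 0 -.103; -1 .462 -.255 0 -.103'
python3 - <<'E'
from h import *
a=ctrl.camera("side")[:,:,::-1];b=ctrl.camera("top")[:,:,::-1]
cv2.imwrite("pics/side2.png",a);cv2.imwrite("pics/top2.png",b)
f=lambda a,x,y,w,h:cv2.resize(a[y:y+h,x:x+w],(400,300),interpolation=cv2.INTER_CUBIC)
cv2.imwrite("pics/crop2.png",np.hstack([f(b,200,195,100,75),f(a,230,230,120,90)]))
E
```

```text
time: 9.2
ee_pos: [621.5, -34.6, 85.5]
ee_rot: [-179.9, -0.0, 74.0]
contact_force: [0.4, -0.3, -1.5]
grip_width: 53.3
grip_force: 54.2
time: 10.2
ee_pos: [599.1, 66.6, 86.3]
ee_rot: [180.0, 0.0, 83.3]
contact_force: [-0.2, 1.3, -1.4]
grip_width: 53.5
grip_force: 54.1
```

View pics/crop2.png

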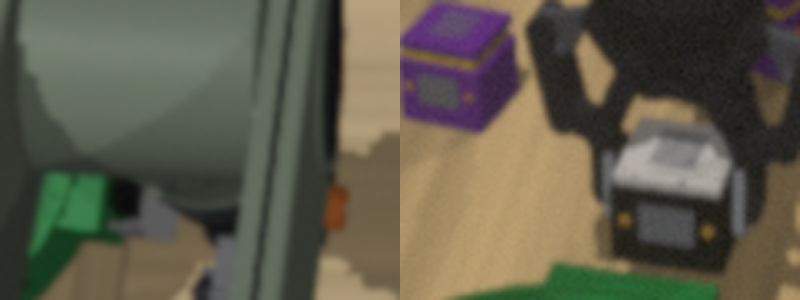

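The side crop shows the box held upright with its back towards the stove and its cover home. The back bosses are at about side px (297,295) and (322,299), and the green block's top edge is at about (276,309) to (325,316). Next I measure the lateral offset within that one camera.

Run:
```python
from h import *
np.set_printoptions(precision=2,suppress=True)
s=cv2.imread("pics/side2.png");h,q,v=hsv(s)
a=np.radians(83.3);n=np.array([np.cos(a),np.sin(a),0]);l=np.array([-n[1],n[0],0])
o=np.array(ctrl.get_obs()["ee_pos"])
def onface(uv,c): # vertical plane through point c, normal n
    O,d=ray("side",uv);return O+d*(((c-O)@n)/(d@n))[:,None]
# bosses: orange-brown pixels
m=((h>10)&(h<25)&(q>110)&(v>60)).astype(np.uint8);m[:288]=0;m[306:]=0;m[:,:290]=0;m[:,330:]=0
k,_,st,ce=cv2.connectedComponentsWithStats(m);print(st[1:].tolist(),ce[1:])
big=np.argsort(-st[1:,4])[:2]+1
B=onface(ce[big],o+26*n);print("bosses",B,"mid lat rel TCP",(B.mean(0)-o)@l,"dz",B[:,2]-o[2])
Q=quad((v>140)&(q<60),(284,258,52,34));P=plane("side",Q,o[2]-22.9+50);print("cover",Q.tolist(),P.mean(0),(P.mean(0)-o)@l,(P.mean(0)-o)@n)
# block top outer edge, side view: green mask boundary
g=((h>50)&(h<85)&(q>110)).astype(np.uint8)
cols=np.arange(266,336,1);top=[int(np.argmax(g[300:330,c]))+300 if g[300:330,c].any() else -1 for c in cols];print(list(zip(cols.tolist(),top)))
K=plane("side",[[276,309],[325,316]],94);print("block",K,K.mean(0),(K.mean(0)-o)@l,(K.mean(0)-o)@n)
```

```text
[[295, 293, 5, 6, 21], [320, 297, 5, 5, 21]] [[296.9  295.57]
 [322.   299.  ]]
bosses [[618.92  89.66  89.53]
 [579.86  94.25  89.84]] mid lat rel TCP 2.8851667381485133 dz [3.17 3.48]
cover [[329.9375, 274.4375], [324.6875, 287.8125], [292.5625, 283.1875], [298.8125, 270.5625]] [598.07  77.09 113.46] 2.456562610466869 11.07959205496832
[(266, 316), (267, 316), (268, 316), (269, 316), (270, 317), (271, 316), (272, 316), (273, 315), (274, 314), (275, 312), (276, 310), (277, 310), (278, 310), (279, 310), (280, 310), (281, 310), (282, 310), (283, 310), (284, 311), (285, 311), (286, 311), (287, 311), (288, 311), (289, 311), (290, 312), (291, 312), (292, 312), (293, 312), (294, 312), (295, 313), (296, 313), (297, 312), (298, 313), (299, 312), (300, 312), (301, 313), (302, 313), (303, 313), (304, 313), (305, 313), (306, 313), (307, 313), (308, 314), (309, 314), (310, 314), (311, 314), (312, 314), (313, 314), (314, 315), (315, 314), (316, 315), (317, 315), (318, 315), (319, 315), (320, 315), (321, 315), (322, 316), (323, 316), (324, 316), (325, 324), (326, 325), (327, 325), (328, 326), (329, 326), (330, 327), (331, 328), (332, 329), (333, 329), (334, -1), (335, -1)]
block [[642.59 133.24  94.  ]
 [569.84 140.93  94.  ]] [606.21 137.09  94.  ] 1.372885118020627 71.61724152033646
```

```bash
python3 -m crank '-1 0 .0065 .02 0; -1 0 .0065 .05 0; -1 0 .0065 .08 0; -1 0 .0065 .11 0; -1 .02 .0065 .12 0; -1 .04 .0065 .12 0; -1 .06 .0065 .12 0; -1 .08 .0065 .12 0; -1 .1 .0065 .12 0; -1 .1 .0065 .12 0'
python3 -m crank '-1 .01 0 0 0; -1 .02 0 0 0; -1 .03 0 0 0; -1 .04 0 0 0; -1 .05 0 0 0; -1 .06 0 0 0; -1 .065 0 0 0; -1 .065 0 0 0; -1 .065 0 0 0; -1 .065 0 0 0'
```

```text
time: 11.3
ee_pos: [602.9, 86.6, 62.6]
ee_rot: [180.0, -0.0, 83.3]
contact_force: [-0.2, -0.8, -1.4]
grip_width: 53.2
grip_force: 54.1
time: 12.3
ee_pos: [604.2, 98.6, 62.3]
ee_rot: [-180.0, 0.0, 83.2]
contact_force: [-0.4, -0.1, -2.7]
grip_width: 53.3
grip_force: 54.1
```

```bash
python3 -m crank '-1 0 0 .003 0; -1 0 0 .006 0; -1 0 0 .009 0; -1 0 0 .012 0; -1 0 0 .015 0; -1 0 0 .018 0; -1 0 0 .02 0; -1 0 0 .02 0; -1 0 0 .02 0; -1 0 0 .02 0'
python3 - <<'E'
from h import *
a=ctrl.camera("side")[:,:,::-1];b=ctrl.camera("top")[:,:,::-1]
cv2.imwrite("pics/side3.png",a);cv2.imwrite("pics/top3.png",b)
f=lambda a,x,y,w,h:cv2.resize(a[y:y+h,x:x+w],(400,300),interpolation=cv2.INTER_CUBIC)
cv2.imwrite("pics/crop3.png",np.hstack([f(b,200,195,100,75),f(a,250,260,100,75)]))
E
```

```text
time: 13.3
ee_pos: [604.2, 98.7, 58.3]
ee_rot: [180.0, -0.0, 83.2]
contact_force: [0.3, 0.3, -2.4]
grip_width: 53.6
grip_force: 54.1
```

View pics/crop3.png

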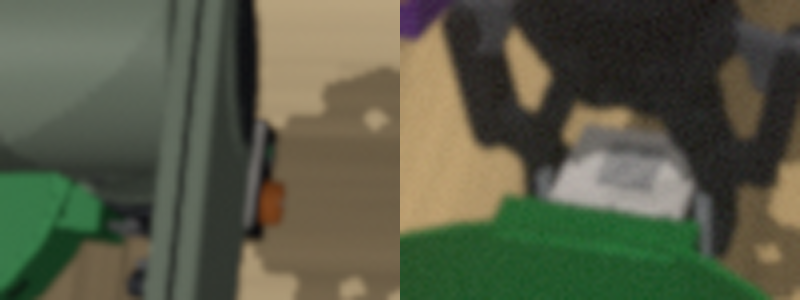

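```bash
python3 - <<'E'
from h import *
np.set_printoptions(precision=2,suppress=True)
s=cv2.imread("pics/side3.png");h,q,v=hsv(s)
a=np.radians(83.3);n=np.array([np.cos(a),np.sin(a),0]);l=np.array([-n[1],n[0],0])
o=np.array(ctrl.get_obs()["ee_pos"]);z=o[2]-22.9+50
m=(v>135)&(q<50)
E={0:[],1:[]}
for r in range(298,311):
    c=np.where(m[r,282:330])[0]+282
    if len(c)>15:
        P=plane("side",[[c[0]-.5,r],[c[-1]+.5,r]],z);print(r,c[0],c[-1],(P-o)@l,(P-o)@n)
K=plane("side",[[275.5,309.5],[324.5,316]],94);print("block",(K-o)@l,((K-o)@l).mean(),((K-o)@n).mean())
g=((h>50)&(h<85)&(q>110));print([int(np.argmax(g[300:330,c]))+300 for c in range(270,332)])
E
python3 -m crank '-1 0 0 .002 0; -1 0 0 .004 0; -1 0 0 .006 0; -1 0 0 .008 0; -1 0 0 .01 0; -1 0 0 .01 0; -1 0 0 .01 0; -1 0 0 .01 0; -1 0 0 .01 0; -1 0 0 .01 0'
```

```text
301 292 317 [-21.39  16.82] [ 2.83 -6.6 ]
302 291 318 [-22.13  18.91] [ 5.67 -4.46]
303 290 319 [-22.86  21.  ] [ 8.49 -2.33]
304 290 319 [-22.13  21.61] [10.94  0.15]
305 289 321 [-22.86  25.13] [13.74  1.9 ]
306 289 321 [-22.14  25.72] [16.16  4.35]
307 288 321 [-22.86  26.32] [18.93  6.79]
308 288 321 [-22.14  26.91] [21.33  9.22]
309 288 321 [-21.42  27.5 ] [23.71 11.63]
310 291 320 [-16.4   26.65] [25.01 14.39]
block [-34.43  38.37] 1.9707721713880453 39.090674569728
[316, 316, 316, 315, 314, 312, 310, 310, 310, 310, 310, 310, 309, 310, 310, 311, 311, 311, 312, 312, 312, 312, 312, 312, 313, 313, 313, 313, 313, 313, 313, 314, 313, 314, 314, 314, 314, 315, 315, 315, 315, 315, 315, 315, 315, 315, 315, 316, 316, 316, 316, 316, 315, 316, 323, 324, 325, 325, 325, 326, 327, 328]
time: 14.4
ee_pos: [604.3, 98.7, 57.8]
ee_rot: [180.0, 0.0, 83.2]
contact_force: [-3.6, -1.2, 6.7]
grip_width: 53.3
grip_force: 55.4
```

```bash
python3 -m crank '-1 0 0 -.003 0; -1 0 0 -.006 0; -1 .005 0 -.006 0; -1 .01 0 -.006 0; -1 .015 0 -.006 0; -1 .02 0 -.006 0; -1 .023 0 -.006 0; -1 .025 0 -.006 0; -1 .025 0 -.006 0; -1 .025 0 -.006 0'
```

```text
time: 15.4
ee_pos: [605.5, 103.6, 57.9]
ee_rot: [179.9, -0.0, 83.2]
contact_force: [2.3, -3.2, 3.8]
grip_width: 53.3
grip_force: 54.9
```

```bash
python3 -m crank '-1 .002 0 0 0; -1 .004 0 0 0; -1 .006 0 0 0; -1 .008 0 0 0; -1 .01 0 0 0; -1 .01 0 0 0; -1 .01 0 0 0; -1 .01 0 0 0; -1 .01 0 0 0; -1 .01 0 0 0'
```

```text
time: 16.4
ee_pos: [605.2, 105.5, 57.9]
ee_rot: [180.0, 0.0, 83.2]
contact_force: [0.5, -4.7, 5.5]
grip_width: 53.1
grip_force: 55.0
```

```bash
python3 -m crank '-1 .002 0 0 0; -1 .004 0 0 0; -1 .006 0 0 0; -1 .008 0 0 0; -1 .01 0 0 0; -1 .01 0 0 0; -1 .01 0 0 0; -1 .01 0 0 0; -1 .01 0 0 0; -1 .01 0 0 0'
```

```text
time: 17.4
ee_pos: [605.2, 106.9, 57.9]
ee_rot: [-180.0, 0.1, 83.2]
contact_force: [-0.2, -6.2, 5.9]
grip_width: 53.5
grip_force: 55.2
```

```bash
python3 -m crank '-1 0 0 -.003 0; -1 0 0 -.006 0; -1 .002 0 -.006 0; -1 .004 0 -.006 0; -1 .006 0 -.006 0; -1 .008 0 -.006 0; -1 .01 0 -.006 0; -1 .01 0 -.006 0; -1 .01 0 -.006 0; -1 .01 0 -.006 0'
```

```text
time: 18.4
ee_pos: [604.7, 108.6, 57.9]
ee_rot: [-179.9, 0.1, 83.2]
contact_force: [1.9, -7.3, 0.2]
grip_width: 53.2
grip_force: 54.4
```

```bash
python3 -m crank '-1 .002 0 0 0; -1 .004 0 0 0; -1 .006 0 0 0; -1 .006 0 0 0; -1 .006 0 0 0; -1 .006 0 0 0; -1 .006 0 0 0; -1 .006 0 0 0; -1 .006 0 0 0; -1 .006 0 0 0'
```

```text
time: 19.4
ee_pos: [604.8, 109.0, 57.9]
ee_rot: [-179.9, 0.2, 83.2]
contact_force: [0.2, -8.4, 0.0]
grip_width: 53.1
grip_force: 54.4
```

```bash
python3 -m crank '-1 .002 0 0 0; -1 .004 0 0 0; -1 .006 0 0 0; -1 .008 0 0 0; -1 .01 0 0 0; -1 .01 0 0 0; -1 .01 0 0 0; -1 .01 0 0 0; -1 .01 0 0 0; -1 .01 0 0 0'
python3 - <<'E'
from h import *
F=[]
for i in range(8):
    a=ctrl.camera("side" if i else "top");o=ctrl.get_obs();F.append(np.r_[o["contact_force"],o["ee_pos"],o["ee_rot"]])
    if i in(0,7):cv2.imwrite(f"pics/f{i}.png",a[:,:,::-1])
print(np.mean(F,0).round(2),np.std(F,0).round(2))
b,a=cv2.imread("pics/f0.png"),cv2.imread("pics/f7.png")
f=lambda a,x,y,w,h:cv2.resize(a[y:y+h,x:x+w],(400,300),interpolation=cv2.INTER_CUBIC)
cv2.imwrite("pics/crop4.png",np.hstack([f(b,200,195,100,75),f(a,250,260,100,75)]))
E
```

```text
time: 20.4
ee_pos: [604.9, 109.7, 57.9]
ee_rot: [-179.9, 0.3, 83.2]
contact_force: [-0.6, -13.0, 1.5]
grip_width: 53.4
grip_force: 54.5
[-5.5000e-01 -1.2720e+01  1.2200e+00  6.0488e+02  1.0966e+02  5.7960e+01
 -1.7987e+02  3.2000e-01  8.3230e+01] [0.47 0.41 0.51 0.01 0.01 0.01 0.   0.   0.  ]
```

View pics/crop4.png

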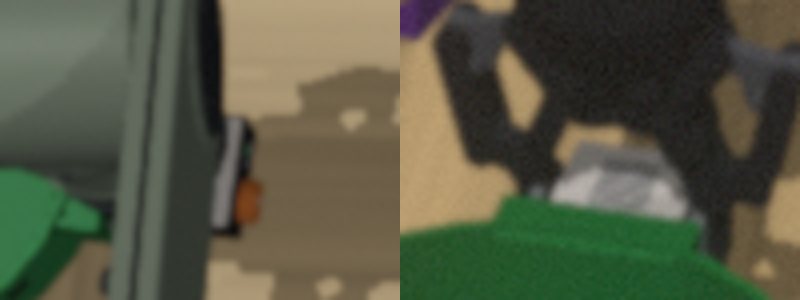

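The crop shows the box seated behind the green block with its knob outwards (top px about (262,245)) and the cover still home. The push is steady at about 12.7 N at the wrist, less a little ledge friction. One last lateral check before handing in.

Run:
```python
from h import *
np.set_printoptions(precision=2,suppress=True)
s=cv2.imread("pics/f7.png");h,q,v=hsv(s)
a=np.radians(83.3);n=np.array([np.cos(a),np.sin(a),0]);l=np.array([-n[1],n[0],0])
o=np.array(ctrl.get_obs()["ee_pos"])
for r in range(304,313):
    c=np.where(((v>130)&(q<50))[r,282:330])[0]+282
    if len(c)>15:
        P=plane("side",[[c[0]-.5,r],[c[-1]+.5,r]],85);print(r,(P-o)@l,((P-o)@l).mean())
K=plane("side",[[275.5,309.5],[324.5,316]],94);print("block",((K-o)@l).mean(),((K-o)@n).mean())
```

```text
305 [-22.21  17.09] -2.555401240330779
306 [-22.94  19.16] -1.8856513475165233
307 [-22.21  19.78] -1.2188028002472215
308 [-22.94  20.38] -1.2779244983619655
309 [-22.22  22.43] 0.10389487380368934
310 [-20.07  24.46] 2.1972441612818656
block 1.357182824229568 28.14379319722475
```

```bash
python3 -c "
from cell import ctrl
o=ctrl.get_obs();print(o['time'],o['contact_force'],o['grip_force']);print(ctrl.job_done())"
```

```text
20.8 [ -0.37734146 -11.96573937   1.37348421] 54.53138709068298
the job is handed in; nothing more can be done
None
```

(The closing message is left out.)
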